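Straighten the row in the desk tray with a ruler and shut its lid

ROBOT

A 6-joint arm with a two-finger parallel gripper is mounted at the origin on a cart in front of the work surface, level with it; the furniture and walls round the work are solid. World frame = base frame: x ahead of the robot, y to its left, z up, the work surface at z = 0. Lengths are in m, angles in rad, forces in N, time in s.
With the tool pointing down it reaches from about 0.25 to 0.85 m from the base axis. Payload 12.5 kg.
Tool frame: the origin (TCP) lies at the very end of the fingers, on their centre line; the grasp point (between the pads) lies 19 mm behind it; z points along the fingers, y is the line along which they close (so a half turn about z gives the same grasp; the last joint's range is limited). The gripper opens to 93 mm and grips with 3 to 60 N. Pads are 15 mm wide; open, the fingers measure 128 mm over their backs; the gripper's body (75 mm by 188 mm) begins 65 mm behind the grasp point.
Start: joints at [-1.433, 0.351, 1.652, -0, 1.139, -0.085], TCP at [0.122, -0.536, 0.219] pointing down, gripper open.
Joint ranges: [-2.75, 2.75], [-0.79, 2.1], [0.01, 2.65], [-1.57, 4.71], [0.07, 3.14], [-2.87, 2.87]. Speed limits (rad/s): [2.22, 2.22, 2.79, 3.14, 3.14, 3.14].

INTERFACE

Orientations are given as a unit quaternion [w, x, y, z].
In Python, from bench import manip, camera, recognise, cut_out gives the robot as it stands.
- The arm moves only by the tool play_rows, never from a script. Its argument "plan" is a list of rows, each an object of numbers: "jaw": the opening, from 0 (shut) to 1 (fully open); "dx", "dy", "dz": the shift along the world's x, y, z in m; "turn": the turn about the world's z in rad. In form: [{"jaw": .., "dx": .., "dy": .., "dz": .., "turn": ..}, ...]. A call has 1 to 12 rows; each row shifts and turns the commanded pose from where the row before left it; what a row does not reach is not made up. A row lasts 1/8 s, in which the tool goes at most 62.5 mm and 10.7 degrees, less where a joint would pass 70% of its speed; a pose out of reach is approached as far as the arm can. A call with a gripper value outside its range is refused whole. The fingers move at their own pace and stop on an object; the grip force is fixed at half the most. Time passes only in rows, so rows that do not move let the fingers close. It gives the time, the measured TCP pose, the force, the opening and the grip force at its end, in the units of the state.
- manip.observe(): the state, without advancing time (a new reading comes with each control period).
- camera(name): name is "side" or "top"; returns a dict with "frame" (480x640x3 uint8, red, green, blue), "fovy" (degrees; the focal length in pixels is half the picture's height over the tangent of half this angle, whatever the lens; pixels are square), "cx", "cy" (the principal point, pixels), "xyz" and "orientation" of the camera in the world. Camera axes: x right, y down, z forward; pixel columns grow to the right and rows downward; lengths in m; the calibration is good to about 2 mm. A picture is of the moment at which its call begins. There is no depth.
- manip.sign_off(): hands the job in; it is judged then, once.
Trained networks look in a picture, given as the dict that the camera call returned (one of the last four; its "shot" number tells which), for a name from the list of things; names that differ only in an ending like _2 or _b are one class to them, and where a whole thing is asked for, a point or a joint stands for the part that bears it (a point fixed in the world has none). Each returns a list of dicts, best first, with "conf" (0 to 1); they miss things now and then, are a little off and sometimes report something else, mostly with a low value. They report only what shows in the picture. A call takes as long as a camera call. They do not tell look-alikes from the thing itself.
- recognise(thing, picture): "bbox" ([left, top, width, height] in pixels, round what is visible of it).
- cut_out(thing, picture): "pixels" (480x640 bool, what is visible of it) and "bbox" ([left, top, width, height] in pixels, round what is visible of it).
The state is a dict: "time_s": time; "q": joint angles; "joint_vel": joint speeds; "tau": joint torques, N m; "tcp_pos": TCP position; "tcp_rot": TCP orientation; "wrist_force": force on the tool from outside, world axes, zero at the start; "moment": the same for the moment, N m; "gripper_width": finger opening in m; "grip_force": force on a finger pad.
Only numpy, scipy, OpenCV 4.12 (cv2) and the standard library are available. Lean on these libraries where they do the work, as an engineer would, in place of code of your own. Each camera call takes 0.05 s, during which the arm holds its last target. There are 200 camera calls.

TASK

The things in the desk tray stick out, so its lid cannot shut. Take the ruler by its rib and, pushing only with its straight working edge and not with the hand, push the whole row in until every front stands in one straight line, flush with the tray's front edge (the ruler bearing on the ends of both side walls). Then lay the ruler flat on the desk, clear of the tray and without dropping it, and only then gently shut the lid fully, leaving everything else on the desk where it is.

Things in the scene. Friction and masses are not known exactly. Their poses are not given: they have to be found in the camera images.
- tray: Fixed light-wood desk tray, open at the front, 318 wide x 150 deep x 46 mm high. Origin: middle of its front edge at table height; +x runs into the tray, z up. Floor 6 mm thick, its front edge at x=0; two side walls 6 mm thick (outer faces y=-159, 159 mm), their front ends also at x=0; back wall at x=144..150 mm. A row of four things stands on the floor, 6 mm above the table.
- lid (a joint): Lid angle: 0 = shut, level on the tray's walls; grows as the front swings up and back (at most 1.5). Found open at 1.15 to 1.35 rad, leaning towards the robot. Stiff hinges: it stays at any angle; about 3 N at mid-depth moves it. Board 318 mm wide, 6 mm thick, top face 52 mm above the table when shut.
- lid_hinge (a point): Middle of the lid's hinge axis (along y), over the tray's back wall: 150 mm behind the tray's front edge, 49 mm above the table; axes as the tray's.
- lid_edge (a point): Middle of the lid's front top edge, 160 mm from the hinge axis. x points to the hinge, z out of the lid's outer face. Here a lip is turned down: shut, it hangs in front of the tray, inner face 5 mm before the front edge, lower edge 20 mm above the table, so the lid cannot shut on things that stick out. A thumb tab, 70 wide x 6 mm thick, sticks out 17 mm beyond this edge.
- ruler: Aluminium ruler lying flat at the right, 350 mm long (y), 0.15 kg. Origin: underside, below the middle of its rib. The blade, 3 mm thick, runs from x=-16 (back, dark strip) to x=+36 mm (straight working edge, tick marks). The lengthwise rib (x=-5..5, 340 mm long, top 16 mm above the underside) is the grip: one finger each side, tips just above the blade.
- ruler_edge (a point): Middle of the ruler's working edge (ruler x = +36 mm, 1.5 mm above its underside); axes as the ruler's.
- card_box_a: One of two equal white-and-brown cartons of name cards, 97 x 61 x 34 mm (x, y, z), 0.14 kg. Its front is its -x end. Origin: centre of its underside. Stands in the tray's row, in any of the four places, its front sticking out 10 to 47 mm past the tray's front edge and a little askew.
- card_box_a_front (a point): Middle of the front face of card_box_a, 12 mm above its underside.
- card_box_b: The other of the two equal cartons of name cards, 97 x 61 x 34 mm (x, y, z), 0.14 kg. Its front is its -x end. Origin: centre of its underside. Stands in the tray's row, in any of the four places, its front sticking out 10 to 47 mm past the tray's front edge and a little askew.
- card_box_b_front (a point): Middle of the front face of card_box_b, 12 mm above its underside.
- power_bank: Dark flat battery pack, 68 x 137 x 22 mm (x, y, z), 0.23 kg. Its front is its +y end. Origin: centre of its underside. Stands in the tray's row, in any of the four places, its front sticking out 10 to 47 mm past the tray's front edge and a little askew.
- power_bank_front (a point): Middle of the front face of power_bank, 12 mm above its underside.
- power_brick: Black laptop power brick, 46 x 101 x 29 mm (x, y, z), 0.19 kg. Its front is its -y end. Origin: centre of its underside. Stands in the tray's row, in any of the four places, its front sticking out 10 to 47 mm past the tray's front edge and a little askew.
- power_brick_front (a point): Middle of the front face of power_brick, 12 mm above its underside.
- tape_roll: Roll of tape lying flat, 92 mm across, 48 mm high, to the left behind the tray. Not part of the job. Origin: centre of its underside.
- remote: Black remote control, 173 x 45 x 19 mm, left of the tray. Not part of the job. Origin: centre of its underside.
- keys: Bunch of keys, 110 x 121 x 8 mm, to the right behind the tray. Not part of the job. Origin: centre of its underside.
- eraser: Eraser in a card sleeve, 23 x 52 x 12 mm, close behind the tray. Not part of the job. Origin: centre of its underside.
Things that resemble listed ones, but are neither listed nor needed, are in the scene too. What is shaped like the card_box_b but green or red is not meant.

How it is judged:
By the outcome, as a careful person would: the job done as asked, in the order asked, and still so for the second after the job is handed in, with the robot touching nothing.
It also fails if it takes over 58 s, if anything falls off the work surface, if the arm or the gripper's body presses on something with over 40 N, if the wrist force passes 120 N, or if a joint passes its speed limit or range.

## Working session

There is one attempt and no reset: what is moved stays moved. The work goes in short steps, Python scripts to look and compute and a tool call to move; the robot and the scene stay as the last step left them, time stands still between calls to the robot, and variables do not carry over. Pictures are saved under pics/ and viewed, at most 10 in all, crops included, and the job is handed in when it is done.

Besides the shell and the picture viewer there is one more tool, called after "Call:" as name(argument=value, ...) on one line, values as JSON. play_rows: Moves the arm, as the interface text tells. Its arguments: {"type":"object","properties":{"plan":{"type":"array"}},"required":["plan"]}

```bash
mkdir -p pics; ls; cat > h.py <<'E'
import numpy as np, cv2
from scipy.spatial.transform import Rotation as R
from bench import manip, camera, recognise, cut_out
def K(c):
    f=240/np.tan(np.radians(c['fovy'])/2); return f
def rot(c):
    o=np.array(c['orientation'],float)
    return o if o.shape==(3,3) else R.from_quat(o[[1,2,3,0]]).as_matrix()
def p2w(c,u,v,z):
    d=rot(c)@np.array([(u-c['cx'])/K(c),(v-c['cy'])/K(c),1]); o=np.array(c['xyz'])
    return o+d*(z-o[2])/d[2]
def w2p(c,p):
    q=rot(c).T@(np.array(p)-np.array(c['xyz'])); return q[0]/q[2]*K(c)+c['cx'],q[1]/q[2]*K(c)+c['cy']
def save(c,n): cv2.imwrite('pics/'+n,c['frame'][:,:,::-1])
E
python3 - <<'E'
from h import *
for n in ('top','side'):
    c=camera(n); save(c,n+'0.png'); print(n,c['fovy'],c['cx'],c['cy'],c['xyz'],rot(c).round(3).tolist())
    for t in ['tray','lid','ruler','card_box_a','power_bank','power_brick']:
        for r in cut_out(t,c)[:4]:
            m=r['pixels'].astype(np.uint8); ys,xs=np.nonzero(m)
            print(t,round(r['conf'],2),r['bbox'],'minrect',[np.round(x,1).tolist() for x in cv2.boxPoints(cv2.minAreaRect(np.c_[xs,ys].astype(np.float32)))] )
s=manip.observe(); print(s)
E
```

```text
pics
top 50.40003434749325 324.79147819941693 239.94567398014792 [ 0.3268379  -0.00493039  1.2774483 ] [[-0.008, -0.983, 0.181], [-1.0, 0.012, 0.019], [-0.021, -0.181, -0.983]]
tray 0.9 [254.5, 183.5, 142.9, 75.4] minrect [[248.0, 247.39999389648438], [252.1999969482422, 181.6999969482422], [396.6000061035156, 190.89999389648438], [392.5, 256.6000061035156]]
tray 0.32 [250.6, 182.7, 147.3, 23.7] minrect [[250.3000030517578, 196.8000030517578], [251.1999969482422, 182.39999389648438], [396.79998779296875, 191.60000610351562], [395.8999938964844, 206.0]]
lid 0.63 [253.3, 184.0, 139.5, 22.4] minrect [[251.3000030517578, 196.10000610351562], [252.10000610351562, 182.6999969482422], [396.70001220703125, 191.60000610351562], [395.8999938964844, 205.0]]
lid 0.45 [417.1, 153.4, 37.3, 36.0] minrect [[417.6000061035156, 189.6999969482422], [420.1000061035156, 152.89999389648438], [457.29998779296875, 155.39999389648438], [454.8999938964844, 192.1999969482422]]
ruler 0.57 [429.0, 218.6, 56.0, 138.6] minrect [[428.29998779296875, 221.39999389648438], [449.3999938964844, 215.89999389648438], [485
[... 3842 characters left out ...]
.5]]
{'time_s': 0.7, 'q': array([-1.43258229e+00,  3.50681111e-01,  1.65182092e+00, -9.30531615e-06,
        1.13906613e+00, -8.45898116e-02]), 'joint_vel': array([-0.00142562,  0.00094287, -0.00087167,  0.00068423,  0.00126575,
        0.00082757]), 'tau': array([ 2.64772534e-03, -4.97161102e+01, -2.85452950e+01,  7.01282546e-02,
        2.21043586e-02, -1.16956823e-06]), 'tcp_pos': array([ 0.12155685, -0.53638398,  0.21863495]), 'tcp_rot': array([ 1.23535924e-05,  9.93801004e-01,  1.11173577e-01, -3.89598264e-06]), 'wrist_force': array([ 0.0202486 , -0.03903418, -0.13148806]), 'moment': array([-0.01597951,  0.00297004, -0.00138769]), 'grip_force': 0.0, 'gripper_width': 0.09315211544887422}
```

```bash
python3 - <<'E'
import cv2
a=cv2.imread('pics/top0.png')[140:380,180:500]; cv2.imwrite('pics/topc.png',cv2.resize(a,None,fx=2.5,fy=2.5,interpolation=cv2.INTER_CUBIC))
a=cv2.imread('pics/side0.png')[140:360,180:460]; cv2.imwrite('pics/sidec.png',cv2.resize(a,None,fx=2.7,fy=2.7,interpolation=cv2.INTER_CUBIC))
E
```

```text
(no output)
```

View pics/topc.png

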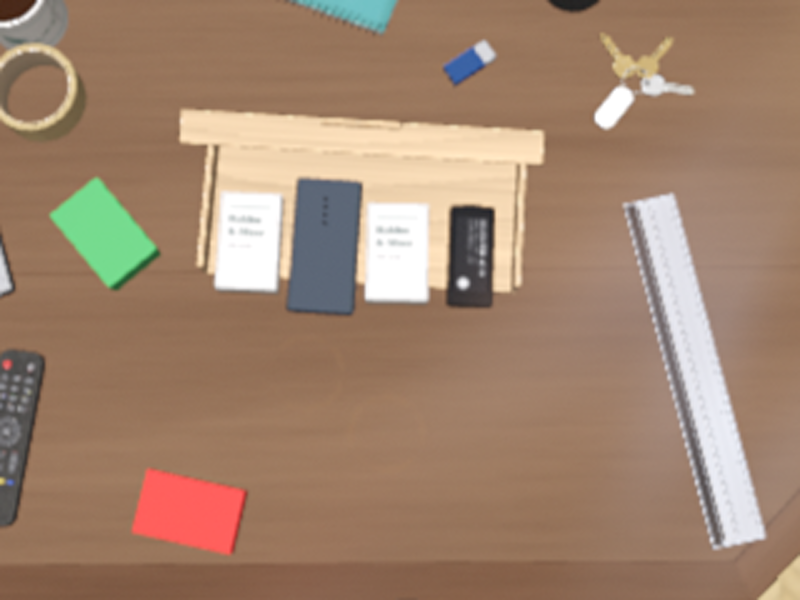

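View pics/sidec.png

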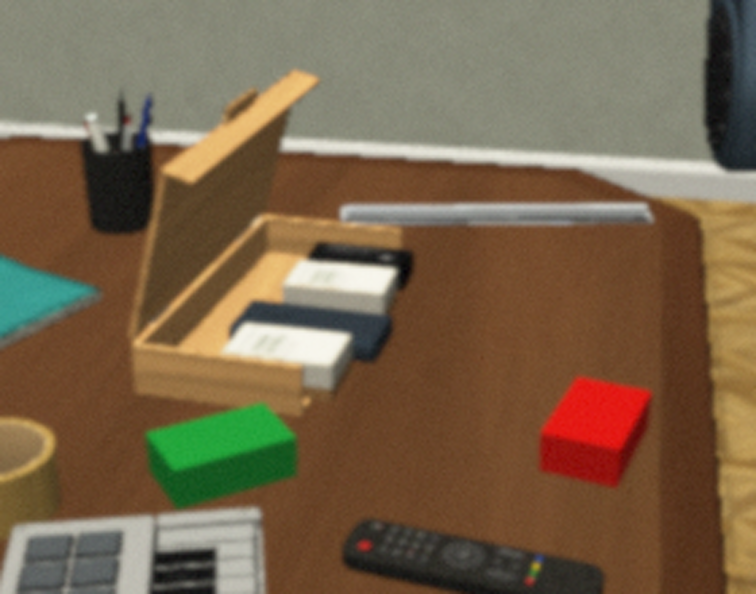

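The top picture shows the tray at crop (200–540, 110–290) with carton, power bank, carton and brick from left to right. The ruler is at the right, its dark back strip facing the tray and its tick edge facing away. The side view shows the lid open towards the robot. The green and red boxes are decoys.

```bash
python3 - <<'E'
from h import *
from scipy.optimize import least_squares
c=camera('top'); s=camera('side')
T=lambda x,y:(180+x/2.5-.3,140+y/2.5-.3); S=lambda x,y:(180+x/2.7-.3,140+y/2.7-.3)
# tray corners: local pts + obs
obs=[(c,T(198,267),(0,.159,.046)),(c,T(521,287),(0,-.159,.046)),(s,S(306,364),(0,.159,.046)),(s,S(136,347),(.150,.159,.046)),(s,S(135,390),(.15,.159,0)),(s,S(404,229),(0,-.159,.046))]
lid=[(s,S(187,180),(-.160,.159,.003)),(s,S(318,79),(-.160,-.159,-.03)),(c,T(181,110),(-.160,.159,.003)),(c,T(545,131),(-.160,-.159,.003)),(c,T(543,163),(-.160,-.159,-.029)),(c,T(181,141),(-.160,.159,-.029)),(s,S(168,180),(-.160,.159,.003)),(s,S(295,70),(-.160,-.159,.003))]
lid=[l for i,l in enumerate(lid) if i not in (0,)]
def W(p,l):
    x,y,a=p[:3]; return np.array([x+np.cos(a)*l[0]-np.sin(a)*l[1],y+np.sin(a)*l[0]+np.cos(a)*l[1],l[2]])
def L(p,l):
    t=p[3]; return W(p,(.150+l[0]*np.cos(t)+l[2]*np.sin(t),l[1],.049-l[0]*np.sin(t)+l[2]*np.cos(t)))
f=lambda p:np.concatenate([np.subtract(w2p(k,W(p,l)),o) for k,o,l in obs]+[np.subtract(w2p(k,L(p,l)),o) for k,o,l in lid])
r=least_squares(f,[.35,0,0,1.25],loss='soft_l1'); print('tray',r.x.round(4)); print(f(r.x).round(1).reshape(-1,2).tolist())
# ruler
R0=[T(625,205),T(673,195),T(764,538),T(714,547)]
P=np.array([p2w(c,u,v,.003)[:2] for u,v in R0]); print(P.round(4).tolist(), np.linalg.norm(P-np.roll(P,-1,0),axis=1))
d=((P[0]-P[3])+(P[1]-P[2]))/2; print('dir',np.arctan2(d[1],d[0]),'mid',P.mean(0))
# item fronts bottom-front corners at top face height
for n,h,a,b in [('cb',.04,(214,291),(277,293)),('bank',.028,(288,310),(352,314)),('cb2',.04,(365,300),(428,302)),('brick',.035,(447,305),(490,307))]:
    print(n,[ (lambda w:(np.cos(r.x[2])*(w[0]-r.x[0])+np.sin(r.x[2])*(w[1]-r.x[1]),-np.sin(r.x[2])*(w[0]-r.x[0])+np.cos(r.x[2])*(w[1]-r.x[1])))(p2w(c,*T(*q),h)) for q in (a,b)])
for n in('tape_roll','remote','keys','eraser'):
    for q in recognise(n,c)[:1]: x,y,w,h=q['bbox']; print(n,p2w(c,x+w/2,y+h/2,.01).round(3))
E
```

```text
tray [ 0.5288  0.0232 -0.0692  1.3169]
[[-0.3, -0.1], [0.2, -0.7], [-0.1, 0.4], [-0.4, -1.2], [1.5, 0.9], [-0.2, -0.8], [2.6, -0.3], [0.1, -0.2], [0.0, -0.8], [-0.1, 1.1], [-0.5, 2.0], [-1.6, -4.8], [-0.2, -0.7]]
[[0.606, -0.2477], [0.6158, -0.2969], [0.2739, -0.367], [0.2658, -0.3183]] [0.05016633 0.34901261 0.04939768 0.34749796]
dir 0.20359598176983817 mid [ 0.44037281 -0.30747095]
cb [(np.float64(-0.022282424538475946), np.float64(0.14147996079952835)), (np.float64(-0.020653727631122214), np.float64(0.0793601723390488))]
bank [(np.float64(-0.0352388085036038), np.float64(0.06840534432405199)), (np.float64(-0.03551061013587433), np.float64(0.004918535006247398))]
cb2 [(np.float64(-0.02254270703943301), np.float64(-0.007386999547036901)), (np.float64(-0.020919841252895956), np.float64(-0.06907301656176572))]
brick [(np.float64(-0.02208002439736683), np.float64(-0.08794614046270102)), (np.float64(-0.021597213595949773), np.float64(-0.13010365122746675))]
tape_roll [0.735 0.353 0.01 ]
remote [0.38  0.377 0.01 ]
keys [ 0.736 -0.269  0.01 ]
eraser [ 0.753 -0.087  0.01 ]
```

Tray front is at (0.529, 0.023), yaw −0.069, lid at 1.32 rad. The ruler rib centre is at (0.438, −0.298), and the tool yaw almost matches already. Moving above the rib.

Call:
play_rows(plan=[{"jaw": 0.4,"dx": 0.032,"dy": 0.024,"dz": -0.01,"turn": -0.002},{"jaw": 0.4,"dx": 0.032,"dy": 0.024,"dz": -0.01,"turn": -0.002},{"jaw": 0.4,"dx": 0.032,"dy": 0.024,"dz": -0.01,"turn": -0.002},{"jaw": 0.4,"dx": 0.032,"dy": 0.024,"dz": -0.01,"turn": -0.002},{"jaw": 0.4,"dx": 0.032,"dy": 0.024,"dz": -0.01,"turn": -0.002},{"jaw": 0.4,"dx": 0.032,"dy": 0.024,"dz": -0.01,"turn": -0.002},{"jaw": 0.4,"dx": 0.032,"dy": 0.024,"dz": -0.01,"turn": -0.002},{"jaw": 0.4,"dx": 0.032,"dy": 0.024,"dz": -0.015,"turn": -0.002},{"jaw": 0.4,"dx": 0.032,"dy": 0.024,"dz": -0.015,"turn": -0.002},{"jaw": 0.4,"dx": 0.028,"dy": 0.023,"dz": -0.015,"turn": -0.001},{"jaw": 0.4,"dx": 0,"dy": 0,"dz": 0,"turn": 0},{"jaw": 0.4,"dx": 0,"dy": 0,"dz": 0,"turn": 0}])

```text
time_s: 2.5
tcp_pos: [0.4373, -0.2977, 0.1039]
tcp_rot: [0.0, 0.995, 0.102, 0.0]
wrist_force: [-0.3, -0.9, 0.7]
gripper_width: 0.0373
grip_force: 0.0
```

Call:
play_rows(plan=[{"jaw": 0.4,"dx": 0.001,"dy": 0,"dz": -0.03,"turn": 0},{"jaw": 0.4,"dx": 0,"dy": 0,"dz": -0.03,"turn": 0},{"jaw": 0.4,"dx": 0,"dy": 0,"dz": -0.02,"turn": 0},{"jaw": 0.4,"dx": 0,"dy": 0,"dz": -0.01,"turn": 0},{"jaw": 0.4,"dx": 0,"dy": 0,"dz": -0.008,"turn": 0},{"jaw": 0.4,"dx": 0,"dy": 0,"dz": 0,"turn": 0},{"jaw": 0.4,"dx": 0,"dy": 0,"dz": 0,"turn": 0}])

```text
time_s: 3.38
tcp_pos: [0.4388, -0.2977, 0.0062]
tcp_rot: [0.0, 0.995, 0.102, 0.0]
wrist_force: [0.4, 0.2, -0.4]
gripper_width: 0.0373
grip_force: 0.0
```

```bash
python3 - <<'E'
from h import *
s=manip.observe(); print(s['time_s'],s['tcp_pos'],s['wrist_force'],s['gripper_width'])
E
```

```text
3.375 [ 0.43882649 -0.29769505  0.00623914] [ 0.41436112  0.17848822 -0.37520041] 0.03726195390032787
```

Close on the rib and lift a little.

Call:
play_rows(plan=[{"jaw": 0.4,"dx": 0,"dy": 0,"dz": -0.001,"turn": 0},{"jaw": 0,"dx": 0,"dy": 0,"dz": 0,"turn": 0},{"jaw": 0,"dx": 0,"dy": 0,"dz": 0,"turn": 0},{"jaw": 0,"dx": 0,"dy": 0,"dz": 0,"turn": 0},{"jaw": 0,"dx": 0,"dy": 0,"dz": 0,"turn": 0},{"jaw": 0,"dx": 0,"dy": 0,"dz": 0,"turn": 0},{"jaw": 0,"dx": 0,"dy": 0,"dz": 0.01,"turn": 0},{"jaw": 0,"dx": 0,"dy": 0,"dz": 0.02,"turn": 0},{"jaw": 0,"dx": 0,"dy": 0,"dz": 0.02,"turn": 0},{"jaw": 0,"dx": 0,"dy": 0,"dz": 0,"turn": 0}])

```text
time_s: 4.62
tcp_pos: [0.4392, -0.2979, 0.0561]
tcp_rot: [0.001, 0.995, 0.102, 0.001]
wrist_force: [0.2, -0.5, -2.5]
gripper_width: 0.0098
grip_force: 30.0
```

```bash
python3 - <<'E'
from h import *
for n in('top','side'):
  c=camera(n); save(c,n+'1.png'); cv2.imwrite('pics/%s1c.png'%n,cv2.resize(c['frame'][130:390,200:520,::-1],None,fx=2.3,fy=2.3,interpolation=2))
E
```

```text
(no output)
```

View pics/top1c.png

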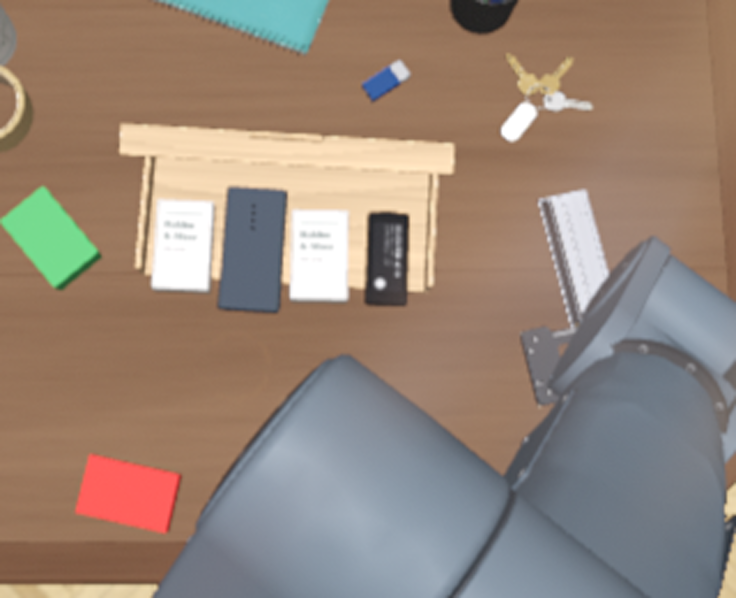

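Call:
play_rows(plan=[{"jaw": 0,"dx": 0,"dy": 0.01,"dz": 0.035,"turn": 0.05},{"jaw": 0,"dx": -0.002,"dy": 0.032,"dz": 0,"turn": 0.125},{"jaw": 0,"dx": -0.003,"dy": 0.032,"dz": 0,"turn": 0.125},{"jaw": 0,"dx": -0.003,"dy": 0.032,"dz": 0,"turn": 0.125},{"jaw": 0,"dx": -0.003,"dy": 0.032,"dz": 0,"turn": 0.125},{"jaw": 0,"dx": -0.003,"dy": 0.032,"dz": 0,"turn": 0.125},{"jaw": 0,"dx": -0.003,"dy": 0.032,"dz": 0,"turn": 0.125},{"jaw": 0,"dx": -0.002,"dy": 0.032,"dz": 0,"turn": 0.125},{"jaw": 0,"dx": -0.002,"dy": 0.032,"dz": 0,"turn": 0.125},{"jaw": 0,"dx": -0.002,"dy": 0.032,"dz": 0,"turn": 0.125},{"jaw": 0,"dx": -0.002,"dy": 0.031,"dz": 0,"turn": 0.123},{"jaw": 0,"dx": 0,"dy": 0,"dz": 0,"turn": 0}])

```text
time_s: 6.22
tcp_pos: [0.4128, 0.0329, 0.089]
tcp_rot: [-0.001, 0.73, 0.683, -0.001]
wrist_force: [0.4, 0.2, -0.7]
gripper_width: 0.0099
grip_force: 30.0
```

Call:
play_rows(plan=[{"jaw": 0,"dx": 0,"dy": 0,"dz": -0.03,"turn": 0},{"jaw": 0,"dx": 0,"dy": 0,"dz": -0.02,"turn": 0},{"jaw": 0,"dx": 0,"dy": 0,"dz": -0.01,"turn": 0},{"jaw": 0,"dx": 0,"dy": 0,"dz": 0,"turn": 0},{"jaw": 0,"dx": 0,"dy": 0,"dz": 0,"turn": 0}])

```text
time_s: 6.85
tcp_pos: [0.4139, 0.0315, 0.0301]
tcp_rot: [0.0, 0.731, 0.682, 0.0]
wrist_force: [0.4, 0.2, -2.2]
gripper_width: 0.0095
grip_force: 30.0
```

```bash
python3 - <<'E'
from h import *
s=manip.observe(); print(s['time_s'],s['tcp_pos'],s['tcp_rot'],s['wrist_force'],s['moment'],s['q'])
a,b=[camera(n) for n in('top','side')]
f=np.hstack([a['frame'][180:380,220:420,::-1],b['frame'][150:350,220:420,::-1]]); cv2.imwrite('pics/s2.png',cv2.resize(f,None,fx=2,fy=2,interpolation=2))
E
```

```text
6.85 [0.41390757 0.03145284 0.03010885] [2.63387276e-04 7.31235640e-01 6.82124844e-01 2.58520915e-04] [ 0.36128882  0.24023529 -2.17599554] [-0.02687942 -0.08203105 -0.03475185] [-3.64085202e-02  4.46385841e-01  2.12539504e+00 -1.04774531e-05
  5.69073672e-01  3.30674293e-02]
```

View pics/s2.png

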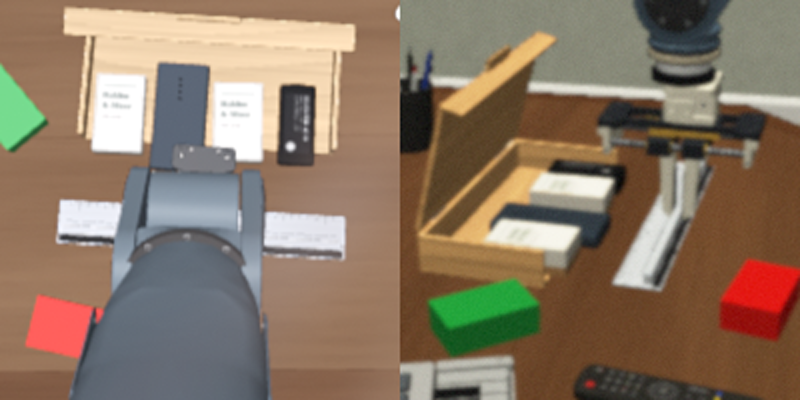

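Call:
play_rows(plan=[{"jaw": 0,"dx": 0.01,"dy": -0.0007,"dz": -0.0085,"turn": 0},{"jaw": 0,"dx": 0.015,"dy": -0.001,"dz": 0,"turn": 0},{"jaw": 0,"dx": 0.01,"dy": -0.0007,"dz": 0,"turn": 0},{"jaw": 0,"dx": 0.005,"dy": -0.0004,"dz": 0,"turn": 0},{"jaw": 0,"dx": 0.004,"dy": -0.0003,"dz": 0,"turn": 0},{"jaw": 0,"dx": 0.004,"dy": -0.0003,"dz": 0,"turn": 0},{"jaw": 0,"dx": 0.004,"dy": -0.0003,"dz": 0,"turn": 0},{"jaw": 0,"dx": 0.004,"dy": -0.0003,"dz": 0,"turn": 0}])

```text
time_s: 7.95
tcp_pos: [0.4695, 0.0276, 0.0211]
tcp_rot: [-0.0, 0.731, 0.682, -0.0]
wrist_force: [-2.0, 0.6, -0.9]
gripper_width: 0.0097
grip_force: 30.0
```

```bash
python3 - <<'E'
from h import *
s=manip.observe(); print(s['time_s'],s['tcp_pos'],s['tcp_rot'],s['wrist_force'],s['moment'])
E
```

```text
7.95 [0.46946318 0.02762765 0.02108491] [-2.29061350e-04  7.31046592e-01  6.82327472e-01 -2.22027103e-04] [-2.02736609  0.56369326 -0.9251785 ] [-0.03239133  0.2329111   0.03988847]
```

Call:
play_rows(plan=[{"jaw": 0,"dx": 0.004,"dy": -0.0003,"dz": 0,"turn": 0},{"jaw": 0,"dx": 0.004,"dy": -0.0003,"dz": 0,"turn": 0},{"jaw": 0,"dx": 0.004,"dy": -0.0003,"dz": 0,"turn": 0},{"jaw": 0,"dx": 0.003,"dy": -0.0002,"dz": 0,"turn": 0},{"jaw": 0,"dx": 0.002,"dy": -0.0001,"dz": 0,"turn": 0},{"jaw": 0,"dx": 0,"dy": 0,"dz": 0,"turn": 0}])

```text
time_s: 8.7
tcp_pos: [0.4859, 0.0265, 0.0209]
tcp_rot: [-0.001, 0.731, 0.682, -0.001]
wrist_force: [-5.1, 0.8, 0.6]
gripper_width: 0.0099
grip_force: 30.0
```

Call:
play_rows(plan=[{"jaw": 0,"dx": 0.002,"dy": -0.0001,"dz": 0,"turn": 0},{"jaw": 0,"dx": 0.001,"dy": -0.0001,"dz": 0,"turn": 0},{"jaw": 0,"dx": 0,"dy": 0,"dz": 0,"turn": 0}])

```text
time_s: 9.07
tcp_pos: [0.4887, 0.0263, 0.0209]
tcp_rot: [-0.001, 0.731, 0.682, -0.001]
wrist_force: [-5.6, 1.0, 1.2]
gripper_width: 0.0096
grip_force: 30.0
```

Call:
play_rows(plan=[{"jaw": 0,"dx": 0.001,"dy": -0.0001,"dz": 0,"turn": 0},{"jaw": 0,"dx": 0.001,"dy": -0.0001,"dz": 0,"turn": 0},{"jaw": 0,"dx": 0,"dy": 0,"dz": 0,"turn": 0}])

```text
time_s: 9.45
tcp_pos: [0.4907, 0.0261, 0.0209]
tcp_rot: [-0.001, 0.731, 0.682, -0.001]
wrist_force: [-5.7, 1.2, 1.6]
gripper_width: 0.0095
grip_force: 30.0
```

Call:
play_rows(plan=[{"jaw": 0,"dx": 0.001,"dy": -0.0001,"dz": 0,"turn": 0},{"jaw": 0,"dx": 0.001,"dy": -0.0001,"dz": 0,"turn": 0},{"jaw": 0,"dx": 0,"dy": 0,"dz": 0,"turn": 0}])

```text
time_s: 9.82
tcp_pos: [0.4927, 0.0259, 0.0209]
tcp_rot: [-0.001, 0.731, 0.682, -0.001]
wrist_force: [-6.3, 0.8, 2.3]
gripper_width: 0.0097
grip_force: 30.0
```

```bash
python3 - <<'E'
from h import *
s=manip.observe(); print(s['time_s'],s['tcp_pos'],s['tcp_rot'],s['wrist_force'],s['moment'])
E
```

```text
9.825 [0.49271252 0.02586651 0.02092415] [-0.00080802  0.7311129   0.68225558 -0.00077604] [-6.26935689  0.78680192  2.29462714] [0.01429335 0.95578726 0.02089379]
```

Call:
play_rows(plan=[{"jaw": 0,"dx": 0.001,"dy": -0.0001,"dz": 0,"turn": 0},{"jaw": 0,"dx": 0,"dy": 0,"dz": 0,"turn": 0}])

```text
time_s: 10.07
tcp_pos: [0.4937, 0.0258, 0.0209]
tcp_rot: [-0.001, 0.731, 0.682, -0.001]
wrist_force: [-5.8, 0.2, 0.5]
gripper_width: 0.0095
grip_force: 30.0
```

Call:
play_rows(plan=[{"jaw": 0,"dx": 0.001,"dy": -0.0001,"dz": 0,"turn": 0},{"jaw": 0,"dx": 0,"dy": 0,"dz": 0,"turn": 0}])

```text
time_s: 10.32
tcp_pos: [0.4946, 0.0258, 0.0209]
tcp_rot: [-0.001, 0.731, 0.682, -0.001]
wrist_force: [-5.7, 1.4, 1.0]
gripper_width: 0.0098
grip_force: 30.0
```

Call:
play_rows(plan=[{"jaw": 0,"dx": 0.001,"dy": -0.0001,"dz": 0,"turn": 0},{"jaw": 0,"dx": 0,"dy": 0,"dz": 0,"turn": 0}])

```text
time_s: 10.58
tcp_pos: [0.4954, 0.0258, 0.0208]
tcp_rot: [-0.001, 0.731, 0.682, -0.001]
wrist_force: [-6.2, 2.1, 1.0]
gripper_width: 0.0097
grip_force: 30.0
```

```bash
python3 - <<'E'
from h import *
s=manip.observe(); print(s['time_s'],s['tcp_pos'],s['tcp_rot'],s['wrist_force'],s['moment'])
E
```

```text
10.575 [0.49539073 0.02578537 0.02079602] [-0.0011761   0.73119298  0.68216903 -0.00092833] [-6.1610977   2.14112772  1.00709162] [ 0.36574123  1.02714638 -0.10600411]
```

Call:
play_rows(plan=[{"jaw": 0,"dx": 0.001,"dy": 0,"dz": 0,"turn": 0},{"jaw": 0,"dx": 0,"dy": 0,"dz": 0,"turn": 0}])

```text
time_s: 10.82
tcp_pos: [0.4954, 0.0258, 0.0206]
tcp_rot: [-0.002, 0.731, 0.682, -0.002]
wrist_force: [-10.4, 1.5, 2.9]
gripper_width: 0.0097
grip_force: 30.0
```

```bash
python3 - <<'E'
from h import *
s=manip.observe(); print(s['time_s'],s['tcp_pos'],s['tcp_rot'],s['wrist_force'],s['moment'])
for n in('top','side'):
    c=camera(n); save(c,n+'3.png')
    if n=='top':a=c
    else:b=c
f=np.hstack([a['frame'][180:280,240:400,::-1],b['frame'][200:300,240:400,::-1]]); cv2.imwrite('pics/s3.png',cv2.resize(np.vstack([f[:,:160],f[:,160:]]),None,fx=3,fy=3,interpolation=2))
E
```

```text
10.825 [0.4954494  0.02576503 0.02063439] [-0.00190874  0.73119749  0.68216103 -0.00170806] [-10.4367636    1.50069196   2.89715229] [ 0.24946087  1.7026629  -0.09102017]
```

View pics/s3.png

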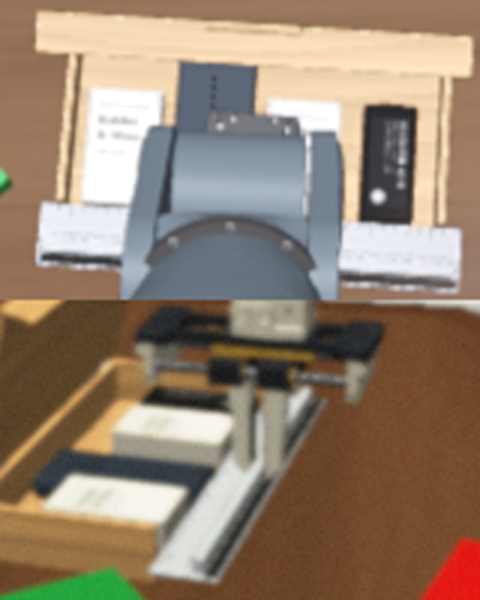

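Call:
play_rows(plan=[{"jaw": 0,"dx": 0.001,"dy": 0,"dz": 0,"turn": 0},{"jaw": 0,"dx": 0.001,"dy": 0,"dz": 0,"turn": 0},{"jaw": 0,"dx": 0,"dy": 0,"dz": 0,"turn": 0}])

```text
time_s: 11.3
tcp_pos: [0.4955, 0.0258, 0.0203]
tcp_rot: [-0.003, 0.731, 0.682, -0.003]
wrist_force: [-18.3, 1.7, 8.3]
gripper_width: 0.0096
grip_force: 30.1
```

```bash
python3 - <<'E'
from h import *
s=manip.observe(); print(s['time_s'],s['tcp_pos'],s['tcp_rot'],s['wrist_force'],s['moment'])
E
```

```text
11.3 [0.49552705 0.02580893 0.02027148] [-0.00341698  0.73111452  0.68223829 -0.00328621] [-18.30162497   1.74339269   8.32008986] [ 0.198418    3.02782679 -0.06096438]
```

Call:
play_rows(plan=[{"jaw": 0,"dx": -0.004,"dy": 0.0002,"dz": 0,"turn": 0},{"jaw": 0,"dx": -0.005,"dy": 0.0004,"dz": 0,"turn": 0},{"jaw": 0,"dx": -0.01,"dy": 0.0007,"dz": 0,"turn": 0},{"jaw": 0,"dx": -0.02,"dy": 0.0014,"dz": 0,"turn": 0},{"jaw": 0,"dx": -0.02,"dy": 0.0014,"dz": 0,"turn": 0},{"jaw": 0,"dx": -0.02,"dy": 0.0014,"dz": 0,"turn": 0},{"jaw": 0,"dx": 0,"dy": 0,"dz": 0,"turn": 0},{"jaw": 0,"dx": 0,"dy": 0,"dz": -0.005,"turn": 0},{"jaw": 0,"dx": 0,"dy": 0,"dz": -0.005,"turn": 0},{"jaw": 0,"dx": 0,"dy": 0,"dz": -0.003,"turn": 0},{"jaw": 0,"dx": 0,"dy": 0,"dz": 0,"turn": 0}])

```text
time_s: 12.68
tcp_pos: [0.4205, 0.031, 0.0078]
tcp_rot: [-0.0, 0.731, 0.682, -0.0]
wrist_force: [-0.8, -0.4, -1.2]
gripper_width: 0.0097
grip_force: 30.0
```

```bash
python3 - <<'E'
from h import *
s=manip.observe(); print(s['time_s'],s['tcp_pos'],s['tcp_rot'],s['wrist_force'],s['moment'])
E
```

```text
12.675 [0.42051175 0.03099846 0.00778015] [-2.22002356e-04  7.31093113e-01  6.82277627e-01 -2.23755817e-04] [-0.80123941 -0.4323506  -1.24943422] [-0.05353027 -0.06754217  0.116286  ]
```

Call:
play_rows(plan=[{"jaw": 0,"dx": 0,"dy": 0,"dz": -0.001,"turn": 0},{"jaw": 0,"dx": 0,"dy": 0,"dz": -0.001,"turn": 0},{"jaw": 0,"dx": 0,"dy": 0,"dz": 0,"turn": 0}])

```text
time_s: 13.05
tcp_pos: [0.4206, 0.031, 0.0061]
tcp_rot: [0.0, 0.731, 0.682, 0.0]
wrist_force: [-0.3, 0.4, -1.8]
gripper_width: 0.0094
grip_force: 30.0
```

Call:
play_rows(plan=[{"jaw": 0,"dx": 0,"dy": 0,"dz": -0.0005,"turn": 0},{"jaw": 0,"dx": 0,"dy": 0,"dz": 0,"turn": 0}])

```text
time_s: 13.3
tcp_pos: [0.4206, 0.031, 0.0056]
tcp_rot: [0.0, 0.731, 0.682, 0.0]
wrist_force: [0.6, 0.2, -1.9]
gripper_width: 0.0099
grip_force: 30.0
```

Call:
play_rows(plan=[{"jaw": 0,"dx": 0,"dy": 0,"dz": -0.0005,"turn": 0},{"jaw": 0,"dx": 0,"dy": 0,"dz": 0,"turn": 0}])

```text
time_s: 13.55
tcp_pos: [0.4205, 0.031, 0.0051]
tcp_rot: [-0.0, 0.731, 0.682, -0.0]
wrist_force: [-0.3, 0.6, -1.3]
gripper_width: 0.0094
grip_force: 30.0
```

Call:
play_rows(plan=[{"jaw": 0,"dx": 0,"dy": 0,"dz": -0.0005,"turn": 0},{"jaw": 0,"dx": 0,"dy": 0,"dz": 0,"turn": 0}])

```text
time_s: 13.8
tcp_pos: [0.4206, 0.031, 0.0046]
tcp_rot: [0.0, 0.731, 0.682, 0.0]
wrist_force: [0.8, -0.4, -1.7]
gripper_width: 0.0094
grip_force: 30.0
```

Call:
play_rows(plan=[{"jaw": 0,"dx": 0,"dy": 0,"dz": -0.0005,"turn": 0},{"jaw": 0,"dx": 0,"dy": 0,"dz": 0,"turn": 0}])

```text
time_s: 14.05
tcp_pos: [0.4206, 0.031, 0.0046]
tcp_rot: [0.0, 0.731, 0.682, 0.0]
wrist_force: [-3.0, -0.9, 9.8]
gripper_width: 0.0097
grip_force: 30.0
```

Call:
play_rows(plan=[{"jaw": 0,"dx": 0,"dy": 0,"dz": -0.0005,"turn": 0},{"jaw": 0,"dx": 0,"dy": 0,"dz": 0,"turn": 0}])

```text
time_s: 14.3
tcp_pos: [0.4206, 0.031, 0.0045]
tcp_rot: [0.0, 0.731, 0.682, 0.0]
wrist_force: [-6.2, -0.5, 21.8]
gripper_width: 0.0094
grip_force: 30.0
```

Call:
play_rows(plan=[{"jaw": 0,"dx": 0,"dy": 0,"dz": 0.0008,"turn": 0},{"jaw": 0.3,"dx": 0,"dy": 0,"dz": 0,"turn": 0},{"jaw": 0.3,"dx": 0,"dy": 0,"dz": 0,"turn": 0},{"jaw": 0.3,"dx": 0,"dy": 0,"dz": 0,"turn": 0},{"jaw": 0.3,"dx": 0,"dy": 0,"dz": 0.01,"turn": 0},{"jaw": 0.3,"dx": 0,"dy": 0,"dz": 0.03,"turn": 0},{"jaw": 0.3,"dx": -0.01,"dy": 0,"dz": 0.05,"turn": 0},{"jaw": 0.3,"dx": -0.03,"dy": -0.02,"dz": 0.05,"turn": 0},{"jaw": 0,"dx": -0.03,"dy": -0.03,"dz": 0.04,"turn": 0},{"jaw": 0,"dx": -0.01,"dy": -0.06,"dz": 0,"turn": 0},{"jaw": 0,"dx": 0,"dy": -0.06,"dz": 0,"turn": 0},{"jaw": 0,"dx": 0,"dy": -0.06,"dz": 0,"turn": 0}])

```text
time_s: 15.8
tcp_pos: [0.3401, -0.201, 0.1855]
tcp_rot: [0.001, 0.731, 0.682, 0.0]
wrist_force: [2.0, 0.9, 0.7]
gripper_width: 0.0008
grip_force: 0.0
```

```bash
python3 - <<'E'
from h import *
s=manip.observe(); print(s['time_s'],s['tcp_pos'],s['wrist_force'],s['gripper_width'])
a=camera('top');b=camera('side'); save(a,'top4.png'); save(b,'side4.png')
A=cv2.resize(a['frame'][180:300,240:440,::-1],None,fx=3.5,fy=3.5,interpolation=2)
cv2.imwrite('pics/s4.png',A)
E
```

```text
15.8 [ 0.34010923 -0.20099193  0.18545256] [2.04900307 0.8685496  0.73064648] 0.0008257550452429288
```

View pics/s4.png

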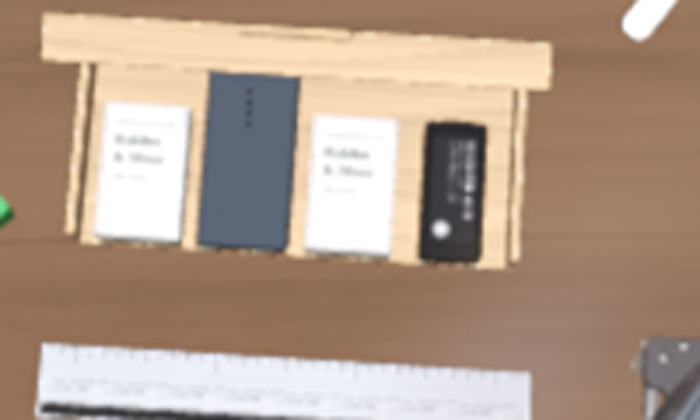

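Every front is flush with the tray's front edge and the ruler lies clear in front of it. Going over the lid to its back.

Call:
play_rows(plan=[{"jaw": 0,"dx": 0.0,"dy": 0.02,"dz": 0.04,"turn": 0},{"jaw": 0,"dx": 0.02,"dy": 0.04,"dz": 0.03,"turn": 0},{"jaw": 0,"dx": 0.03,"dy": 0.04,"dz": 0.03,"turn": 0},{"jaw": 0,"dx": 0.03,"dy": 0.04,"dz": 0,"turn": 0},{"jaw": 0,"dx": 0.03,"dy": 0.04,"dz": 0,"turn": 0},{"jaw": 0,"dx": 0.04,"dy": 0.03,"dz": 0,"turn": 0},{"jaw": 0,"dx": 0.045,"dy": 0.003,"dz": 0,"turn": 0},{"jaw": 0,"dx": 0.04,"dy": 0,"dz": 0,"turn": 0},{"jaw": 0,"dx": 0.04,"dy": 0,"dz": 0,"turn": 0},{"jaw": 0,"dx": 0.04,"dy": 0,"dz": 0,"turn": 0},{"jaw": 0,"dx": 0.04,"dy": 0,"dz": 0,"turn": 0},{"jaw": 0,"dx": 0,"dy": 0,"dz": 0,"turn": 0}])

```text
time_s: 17.4
tcp_pos: [0.6963, 0.0148, 0.2835]
tcp_rot: [-0.001, 0.731, 0.682, -0.0]
wrist_force: [-0.4, 0.3, -0.4]
gripper_width: 0.0007
grip_force: 0.0
```

```bash
python3 - <<'E'
from h import *
s=manip.observe(); print(s['time_s'],s['tcp_pos'],s['tcp_rot'],s['wrist_force'])
b=camera('side'); cv2.imwrite('pics/s5.png',cv2.resize(b['frame'][60:320,180:440,::-1],None,fx=2,fy=2,interpolation=2))
E
```

```text
17.4 [0.69630423 0.01479913 0.28346752] [-5.58559562e-04  7.30906336e-01  6.82477379e-01 -4.93874165e-04] [-0.3881089   0.26343773 -0.44805607]
```

View pics/s5.png

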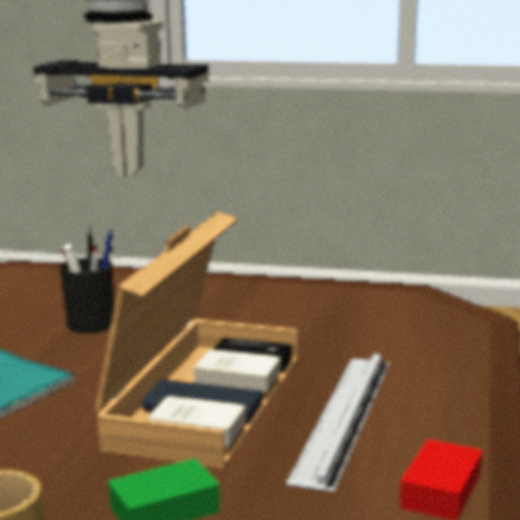

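Call:
play_rows(plan=[{"jaw": 0,"dx": 0,"dy": 0,"dz": -0.03,"turn": 0},{"jaw": 0,"dx": 0,"dy": 0,"dz": -0.03,"turn": 0},{"jaw": 0,"dx": 0,"dy": 0,"dz": -0.03,"turn": 0},{"jaw": 0,"dx": 0,"dy": 0,"dz": -0.015,"turn": 0},{"jaw": 0,"dx": -0.008,"dy": 0.0006,"dz": 0,"turn": 0},{"jaw": 0,"dx": -0.006,"dy": 0.0004,"dz": 0,"turn": 0},{"jaw": 0,"dx": -0.005,"dy": 0.0003,"dz": 0,"turn": 0},{"jaw": 0,"dx": -0.004,"dy": 0.0003,"dz": 0,"turn": 0},{"jaw": 0,"dx": -0.004,"dy": 0.0003,"dz": 0,"turn": 0},{"jaw": 0,"dx": 0,"dy": 0,"dz": 0,"turn": 0}])

```text
time_s: 18.7
tcp_pos: [0.6684, 0.0159, 0.1795]
tcp_rot: [0.0, 0.731, 0.682, 0.0]
wrist_force: [0.6, 0.9, 0.2]
gripper_width: 0.0005
grip_force: 0.0
```

```bash
python3 - <<'E'
import numpy as np
# arc r=.13 outer face contact, increments of 1/24
th=np.linspace(1.317,0,31); r=.13
x=.15-r*np.cos(th)+.003*np.sin(th); z=.049+r*np.sin(th)+.003*np.cos(th)
for t,a,b,c,d in zip(th,x,z,np.diff(x),np.diff(z)): print(round(t,2),round(a*1000),round(b*1000),'%.1f %.1f'%(c*1e3,d*1e3))
E
```

```text
1.32 120 176 -5.5 -1.4
1.27 115 174 -5.5 -1.7
1.23 109 172 -5.4 -1.9
1.19 104 171 -5.3 -2.1
1.14 99 168 -5.2 -2.4
1.1 93 166 -5.1 -2.6
1.05 88 163 -5.0 -2.8
1.01 83 161 -4.8 -3.0
0.97 79 158 -4.7 -3.2
0.92 74 154 -4.6 -3.4
0.88 69 151 -4.4 -3.6
0.83 65 147 -4.2 -3.8
0.79 61 143 -4.1 -4.0
0.75 57 139 -3.9 -4.2
0.7 53 135 -3.7 -4.4
0.66 49 131 -3.5 -4.5
0.61 46 126 -3.3 -4.7
0.57 42 122 -3.1 -4.8
0.53 39 117 -2.9 -4.9
0.48 36 112 -2.7 -5.1
0.44 34 107 -2.4 -5.2
0.4 31 102 -2.2 -5.3
0.35 29 97 -2.0 -5.4
0.31 27 91 -1.7 -5.4
0.26 25 86 -1.5 -5.5
0.22 24 80 -1.2 -5.6
0.18 23 75 -1.0 -5.6
0.13 22 69 -0.8 -5.7
0.09 21 63 -0.5 -5.7
0.04 20 58 -0.3 -5.7
```

Call:
play_rows(plan=[{"jaw": 0,"dx": -0.005,"dy": 0.0003,"dz": -0.001,"turn": 0},{"jaw": 0,"dx": -0.005,"dy": 0.0003,"dz": -0.001,"turn": 0},{"jaw": 0,"dx": -0.0055,"dy": 0.0004,"dz": -0.0015,"turn": 0},{"jaw": 0,"dx": -0.0055,"dy": 0.0004,"dz": -0.0017,"turn": 0},{"jaw": 0,"dx": -0.0055,"dy": 0.0004,"dz": -0.002,"turn": 0},{"jaw": 0,"dx": -0.005,"dy": 0.0003,"dz": -0.002,"turn": 0}])

```text
time_s: 19.45
tcp_pos: [0.6367, 0.0181, 0.1702]
tcp_rot: [0.0, 0.731, 0.682, 0.0]
wrist_force: [2.2, -0.3, -0.1]
gripper_width: 0.0004
grip_force: 0.8
```

Call:
play_rows(plan=[{"jaw": 0,"dx": -0.0052,"dy": 0.0003,"dz": -0.0024,"turn": 0},{"jaw": 0,"dx": -0.0051,"dy": 0.0003,"dz": -0.0026,"turn": 0},{"jaw": 0,"dx": -0.005,"dy": 0.0003,"dz": -0.0028,"turn": 0},{"jaw": 0,"dx": -0.0048,"dy": 0.0003,"dz": -0.003,"turn": 0},{"jaw": 0,"dx": -0.0047,"dy": 0.0003,"dz": -0.0032,"turn": 0},{"jaw": 0,"dx": -0.0046,"dy": 0.0003,"dz": -0.0034,"turn": 0},{"jaw": 0,"dx": -0.0044,"dy": 0.0003,"dz": -0.0036,"turn": 0},{"jaw": 0,"dx": -0.0042,"dy": 0.0003,"dz": -0.0038,"turn": 0}])

```text
time_s: 20.45
tcp_pos: [0.5987, 0.0204, 0.1452]
tcp_rot: [-0.0, 0.731, 0.682, -0.0]
wrist_force: [0.9, 0.4, 0.6]
gripper_width: 0.0006
grip_force: 0.7
```

Call:
play_rows(plan=[{"jaw": 0,"dx": -0.0041,"dy": 0.0003,"dz": -0.004,"turn": 0},{"jaw": 0,"dx": -0.0039,"dy": 0.0003,"dz": -0.0042,"turn": 0},{"jaw": 0,"dx": -0.0037,"dy": 0.0003,"dz": -0.0044,"turn": 0},{"jaw": 0,"dx": -0.0035,"dy": 0.0002,"dz": -0.0045,"turn": 0},{"jaw": 0,"dx": -0.0033,"dy": 0.0002,"dz": -0.0047,"turn": 0},{"jaw": 0,"dx": -0.0031,"dy": 0.0002,"dz": -0.0048,"turn": 0},{"jaw": 0,"dx": -0.0029,"dy": 0.0002,"dz": -0.0049,"turn": 0},{"jaw": 0,"dx": -0.0027,"dy": 0.0002,"dz": -0.0051,"turn": 0}])

```text
time_s: 21.45
tcp_pos: [0.5716, 0.0223, 0.1084]
tcp_rot: [-0.0, 0.731, 0.682, -0.0]
wrist_force: [-0.3, 0.2, 0.4]
gripper_width: 0.0006
grip_force: 0.6
```

Call:
play_rows(plan=[{"jaw": 0,"dx": -0.0024,"dy": 0.0002,"dz": -0.0052,"turn": 0},{"jaw": 0,"dx": -0.0022,"dy": 0.0002,"dz": -0.0053,"turn": 0},{"jaw": 0,"dx": -0.002,"dy": 0.0001,"dz": -0.0054,"turn": 0},{"jaw": 0,"dx": -0.0017,"dy": 0.0001,"dz": -0.0054,"turn": 0},{"jaw": 0,"dx": -0.0015,"dy": 0.0001,"dz": -0.0055,"turn": 0},{"jaw": 0,"dx": -0.0012,"dy": 0.0001,"dz": -0.0056,"turn": 0}])

```text
time_s: 22.2
tcp_pos: [0.5607, 0.0231, 0.0761]
tcp_rot: [-0.0, 0.731, 0.682, -0.0]
wrist_force: [0.6, 0.3, 0.8]
gripper_width: 0.0005
grip_force: 0.5
```

```bash
python3 - <<'E'
from h import *
s=manip.observe(); print(s['time_s'],s['tcp_pos'],s['tcp_rot'],s['wrist_force'])
b=camera('side'); cv2.imwrite('pics/s6.png',cv2.resize(b['frame'][100:320,200:420,::-1],None,fx=2.4,fy=2.4,interpolation=2))
E
```

```text
22.2 [0.56074782 0.02313613 0.07605249] [-3.07637780e-05  7.31068403e-01  6.82304176e-01 -2.26059289e-05] [0.58732649 0.27952014 0.83289137]
```

View pics/s6.png

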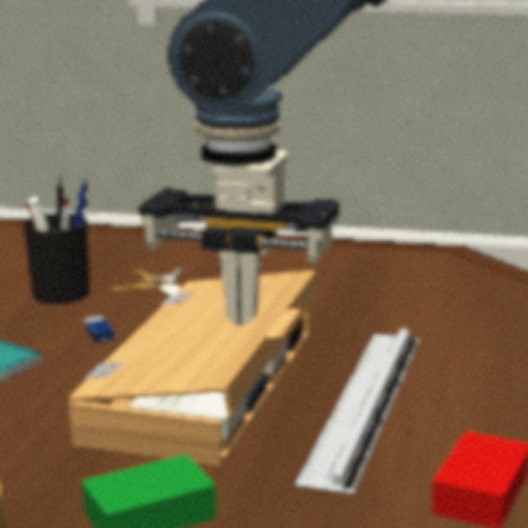

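The lid follows the fingers and is nearly shut; its lip should pass in front of the row. Continuing slowly.

Call:
play_rows(plan=[{"jaw": 0,"dx": -0.001,"dy": 0.0001,"dz": -0.004,"turn": 0},{"jaw": 0,"dx": -0.0007,"dy": 0,"dz": -0.004,"turn": 0},{"jaw": 0,"dx": -0.0005,"dy": 0,"dz": -0.004,"turn": 0},{"jaw": 0,"dx": 0,"dy": 0,"dz": -0.004,"turn": 0},{"jaw": 0,"dx": 0,"dy": 0,"dz": -0.003,"turn": 0},{"jaw": 0,"dx": 0,"dy": 0,"dz": -0.002,"turn": 0},{"jaw": 0,"dx": 0,"dy": 0,"dz": 0,"turn": 0}])

```text
time_s: 23.12
tcp_pos: [0.5587, 0.0232, 0.0553]
tcp_rot: [-0.0, 0.731, 0.682, -0.0]
wrist_force: [0.1, -0.3, 1.0]
gripper_width: 0.0004
grip_force: 0.0
```

Call:
play_rows(plan=[{"jaw": 0,"dx": 0,"dy": 0,"dz": -0.001,"turn": 0},{"jaw": 0,"dx": 0,"dy": 0,"dz": -0.001,"turn": 0},{"jaw": 0,"dx": 0,"dy": 0,"dz": 0,"turn": 0}])

```text
time_s: 23.5
tcp_pos: [0.5587, 0.0232, 0.0534]
tcp_rot: [0.0, 0.731, 0.682, 0.0]
wrist_force: [-0.2, -0.4, 0.3]
gripper_width: 0.0004
grip_force: 0.0
```

Call:
play_rows(plan=[{"jaw": 0,"dx": 0,"dy": 0,"dz": -0.001,"turn": 0},{"jaw": 0,"dx": 0,"dy": 0,"dz": -0.0005,"turn": 0},{"jaw": 0,"dx": 0,"dy": 0,"dz": 0,"turn": 0}])

```text
time_s: 23.88
tcp_pos: [0.5587, 0.0232, 0.0523]
tcp_rot: [0.0, 0.731, 0.682, 0.0]
wrist_force: [-2.7, 0.0, 5.6]
gripper_width: 0.0004
grip_force: 2.7
```

Call:
play_rows(plan=[{"jaw": 0,"dx": 0,"dy": 0,"dz": -0.0005,"turn": 0},{"jaw": 0,"dx": 0,"dy": 0,"dz": 0,"turn": 0}])

```text
time_s: 24.12
tcp_pos: [0.5587, 0.0232, 0.0522]
tcp_rot: [0.0, 0.731, 0.682, 0.0]
wrist_force: [-4.6, -0.5, 11.2]
gripper_width: 0.0001
grip_force: 5.6
```

The lid meets a hard stop at 52 mm, so it is shut. Lifting straight off and moving clear.

Call:
play_rows(plan=[{"jaw": 0,"dx": 0,"dy": 0,"dz": 0.005,"turn": 0},{"jaw": 0,"dx": 0,"dy": 0,"dz": 0.02,"turn": 0},{"jaw": 0,"dx": 0,"dy": 0,"dz": 0.04,"turn": 0},{"jaw": 0,"dx": -0.03,"dy": -0.02,"dz": 0.04,"turn": 0},{"jaw": 0,"dx": -0.04,"dy": -0.04,"dz": 0.03,"turn": 0},{"jaw": 0,"dx": -0.04,"dy": -0.04,"dz": 0,"turn": 0},{"jaw": 0,"dx": -0.04,"dy": -0.04,"dz": 0,"turn": 0},{"jaw": 0,"dx": -0.04,"dy": -0.04,"dz": 0,"turn": 0},{"jaw": 0,"dx": 0,"dy": -0.05,"dz": 0,"turn": 0},{"jaw": 0,"dx": 0,"dy": 0,"dz": 0,"turn": 0}])

```text
time_s: 25.38
tcp_pos: [0.3693, -0.2082, 0.186]
tcp_rot: [0.001, 0.732, 0.681, 0.0]
wrist_force: [-0.1, 0.1, -0.7]
gripper_width: 0.0005
grip_force: 0.0
```

```bash
python3 - <<'E'
from h import *
s=manip.observe(); print(s['time_s'],s['tcp_pos'],s['wrist_force'])
a=camera('top');b=camera('side')
f=np.hstack([a['frame'][140:380,190:430,::-1],b['frame'][120:360,200:440,::-1]]); cv2.imwrite('pics/s7.png',cv2.resize(f,None,fx=1.66,fy=1.66,interpolation=2))
E
```

```text
25.375 [ 0.36934876 -0.20820669  0.18599002] [-0.13280043  0.13112533 -0.66537111]
```

View pics/s7.png

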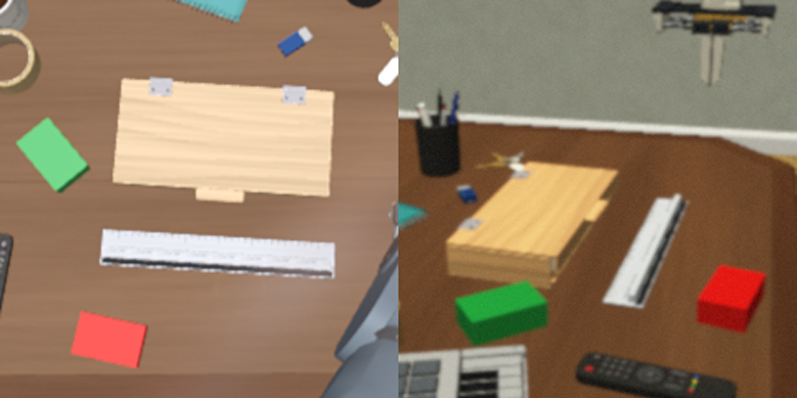

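The lid is level and shut, the ruler lies flat and clear of the tray, and everything else is where it was.

```bash
python3 -c "
from bench import manip; print(manip.sign_off())"
```

```text
the job is handed in; nothing more can be done
None
```

I handed the job in at about 25 s: the row is pushed flush with the ruler, the ruler lies flat on the desk clear of the tray, and the lid is fully shut.

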